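# Set the day wheel on the canister lid

## Robot

A 6-joint arm with a two-finger parallel gripper is mounted at the origin on the work surface. World frame = base frame: x ahead of the robot, y to its left, z up, the work surface at z = 0. Lengths are in m, angles in rad, forces in N, time in s.
With the tool pointing down it reaches from about 0.375 to 0.975 m from the base axis. Payload 3.8 kg.
Tool frame: the origin (TCP) lies midway between the tips of the shut fingers; the grasp point (between the pads) lies 19 mm behind it; z points along the fingers, y is the line along which they close (so a half turn about z gives the same grasp; the last joint's range is limited). The gripper opens to 85 mm and grips with 20 to 120 N. Pads are 22 mm wide; open, the fingers measure 114 mm over their backs; the gripper's body (76 mm by 85 mm) begins 54 mm behind the grasp point. The pads swing forward as they close: fully open they stand 13 mm farther back than shut.
Start: joints at [1.287, 0.264, 1.604, -0, 1.274, -0.037], TCP at [0.165, 0.655, 0.231] pointing down, gripper open.
Joint ranges: [-2.63, 2.63], [-0.94, 2.18], [0.31, 2.57], [-1.31, 4.45], [0, 2.66], [-2.55, 2.55]. Speed limits (rad/s): [2.57, 2.57, 3.14, 3.14, 3.14, 3.14].

## Interface

Orientations are given as a rotation vector (axis times angle).
In Python, from workcell import read_state, vision, ticket gives the robot as it stands. The module is installed in compiled form; this text tells all that it offers.
- The arm moves only by the tool jog_arm, never from a script. Its arguments are lists of equal length, an entry for each row: "turn": the turn, a rotation vector about the tool's x, y, z in rad, a list of three; "delta_pos": the shift along the tool's x, y, z in m, a list of three; "gripper": the finger opening in m, from 0 to 0.0854. In form: {"turn": [[rx, ry, rz], ...], "delta_pos": [[dx, dy, dz], ...], "gripper": [gripper, ...]}. A call has 1 to 20 rows; each row shifts and turns the commanded pose from where the row before left it, along the tool's axes as they then stand; what a row does not reach is not made up. A row lasts 1/12 s, in which the tool goes at most 41.7 mm and 7.16 degrees, less where a joint would pass 70% of its speed; a pose out of reach is approached as far as the arm can. A call with a gripper value outside its range is refused whole. The fingers move at their own pace and stop on an object; "grip_force" is the grip in N (left out, the last holds). Time passes only in rows, so rows that do not move let the fingers close. It gives the time, the measured TCP pose, the force, the opening and the grip force at its end, in the units of the state.
- read_state(): the state, without advancing time (a new reading comes with each control period).
- vision.read_camera(name): name is "scene" or "top"; returns the picture (480x640x3 uint8, red, green, blue); there is no depth.
- vision.calibration(name): a dict with "vfov" (degrees; the focal length in pixels is half the picture's height over the tangent of half this angle, whatever the lens; pixels are square), "cx", "cy" (the principal point, pixels), "dist" ([k1, k2, p1, p2, k3] as OpenCV has them; the pictures are not rectified), "R" (3x3) and "t" (3): a world point X has camera coordinates R X + t. Camera axes: x right, y down, z forward; pixel columns grow to the right and rows downward; lengths in m; the calibration is good to about 2 mm. A picture is of the moment at which its call begins. calibration takes no time and is no camera call.
- ticket.finish_job(): hands the job in; it is judged then, once.
The state is a dict: "time": time; "q": joint angles; "joint_vel": joint speeds; "joint_torque": joint torques, N m; "tool_pos": TCP position; "tcp_rot": TCP orientation; "wrist_force": force on the tool from outside, world axes, zero at the start; "torque": the same for the moment, N m; "width": opening from 0.0 (shut) to 1.0 (fully open); "grip_force": force on a finger pad.
Only numpy, scipy, OpenCV 4.12 (cv2) and the standard library are available. Lean on these libraries where they do the work, as an engineer would, in place of code of your own. Each camera call takes 0.05 s, during which the arm holds its last target. There are 200 camera calls.

## Task

The canister has just been refilled: bring the seven-lobed day wheel on its lid up to date by flicking its lobes clockwise (seen from above) with a fingertip, click by click, until the lobe with the raised rib has clicked in at the fixed pointer on the lid's edge, and do not click past it. Push the wheel gently without pinching it; leave the canister standing where it is and everything else undisturbed.

Things in the scene. Friction and masses are not known exactly. Their poses are not given: they have to be found in the camera images.
- day_wheel (a joint): Wheel angle (rad) relative to the canister, growing clockwise seen from above; 0: ribbed lobe at the pointer. Rests (clicks) at multiples of 2 pi/7 = 0.898; starts 2 to 4 clicks short of 0 (negative). Let go, it snaps to the nearest rest without coasting on. A tangential push of about 1 to 2 N on a lobe turns it. Stops at -4.6 and 1.9.
- index_lobe (a point): On the wheel: middle of the outer end of the ribbed lobe, at radius 54 mm, half-way up the lobe. Seen from above it stands counter-clockwise of the pointer by minus the wheel angle. The other six lobes, all alike and ribless, follow every 0.898 rad. The dark rib is 6 mm wide, 6 mm high, along the lobe's top from the hub.
- wheel_centre (a point): On the wheel's vertical axis, half-way up the lobes, fixed to the canister; x axis horizontal towards the pointer, z up. Aluminium wheel 12 mm thick (6 above, 6 below this point): hub disc of radius 34 mm, seven straight radial lobes 10 mm wide reaching radius 54 mm. A middle cap rises 4 mm. The lid's top is 18 mm below this point (12 mm free under the wheel).
- pointer (a point): Fixed pointer: top of a dark steel tab 12 mm wide in the lid, from radius 55 to 80 mm, sticking out 12 mm beyond the lid's rim and 4 mm above the lid, 8 mm below the wheel's underside. This point lies on the tab's top at radius 68 mm.
- canister: White ceramic canister, loose, about 0.95 kg, standing on the board: diameter 124 mm, wooden lid of diameter 136 mm whose top is 92 mm above the canister's foot. Origin at the centre of its underside; x axis towards the pointer. The wheel on top spans 104 to 116 mm above the foot.
- board: Fixed wooden chopping board, 240 mm (its x) by 480 mm (its y), 18 mm thick, origin at the centre of its underside, under canister, mug and spice jar, which stand in a row about 150 mm apart in any order.
- mug: Bystander: blue mug, radius 38 mm, 85 mm high, origin under its centre.
- spice_jar: Bystander: amber jar, radius 27 mm, about 95 mm high, origin under its centre.
- spoon: Bystander: wooden spoon 170 mm long lying on the counter.
- soap_bottle: Bystander: green bottle, radius 29 mm, 150 mm high, origin under its centre.
- bananas: Bystander: bunch of bananas about 180 mm long, origin underneath.
- pepper_mill: Bystander: dark wooden mill, radius 27 mm, 150 mm high, origin under its centre.
- sponge: Bystander: sponge 70 x 110 x 30 mm, origin under its centre.
- fruit_bowl: Bystander, fixed: bowl of fruit, radius 95 mm, 115 mm high, origin under its centre.
Mind the look-alikes: they are no part of the job. Leave any pink look-alike of the canister alone.

How it is judged:
At the end, for the whole second after the job is handed in: The wheel rests within 0.2 rad of 0 (ribbed lobe clicked in at the pointer), with the canister upright, at rest and within 30 mm of where it stood (value of joint day_wheel between -0.2 and 0.2 rad and velocity of joint day_wheel between -0.1 and 0.1 rad/s and linear speed of canister below 0.02 m/s and angle between canister's own z axis and vertical below 0.05 rad and distance of canister from where it was at the start of the episode below 0.03 m); the robot touches nothing.
It fails at once if the wheel is clicked past the pointer (value of joint day_wheel above 0.6 rad).
It fails at once if the wheel is turned backwards against its stop (value of joint day_wheel below -4.45 rad).
It fails at once if the canister or its wheel is pinched or pressed hard (over 20 N) (contact force between the fingers and canister above 20 N).
It fails at once if the canister is lifted, tipped or pushed away (over 10 mm up, 0.2 rad, 30 mm) (z of canister in the frame of board above 0.028 m or angle between canister's own z axis and vertical above 0.2 rad or distance of canister from where it was at the start of the episode above 0.03 m).
It fails at once if a bystander is moved more than 20 mm (distance of any of mug, spice_jar, spoon, soap_bottle, bananas, pepper_mill, sponge from where it was at the start of the episode above 0.02 m).
It also fails if it takes over 67 s, if anything falls off the work surface, if the arm or the gripper's body presses on something with over 40 N, if the wrist force passes 120 N, or if a joint passes its speed limit or range.

## Working session

There is one attempt and no reset: what is moved stays moved. The work goes in short steps, Python scripts to look and compute and a tool call to move; the robot and the scene stay as the last step left them, time stands still between calls to the robot, and variables do not carry over. Pictures are saved under pics/ and viewed, at most 10 in all, crops included, and the job is handed in when it is done.

Besides the shell and the picture viewer there is one more tool, called after "Request:" by a JSON object that holds its "method" and its "body". jog_arm: Moves the arm, as the interface text tells. Its arguments: {"type":"object","properties":{"turn":{"type":"array","items":{"type":"array","items":{"type":"number"}}},"delta_pos":{"type":"array","items":{"type":"array","items":{"type":"number"}}},"gripper":{"type":"array","items":{"type":"number"}},"grip_force":{"type":"number"}},"required":["turn","delta_pos","gripper"]}

```bash
mkdir -p pics; python3 - <<'E'
from workcell import read_state, vision
import cv2,json,numpy as np
for n in("scene","top"):
    im=vision.read_camera(n); cv2.imwrite(f"pics/{n}0.png",im[:,:,::-1]); c=vision.calibration(n)
    print(n,{k:np.round(np.array(v),3).tolist() for k,v in c.items()})
s=read_state();print(s["time"],s["tool_pos"],s["tcp_rot"],s["width"],s["wrist_force"])
E
```

```text
scene {'vfov': 44.324, 'cx': 321.347, 'cy': 236.043, 'dist': [-0.071, 0.0, 0.0, 0.0, 0.0], 'R': [[0.372, 0.928, -0.001], [0.62, -0.249, -0.744], [-0.691, 0.276, -0.668]], 't': [-0.214, -0.235, 1.78]}
top {'vfov': 57.03, 'cx': 317.401, 'cy': 240.678, 'dist': [0.013, 0.0, 0.0, 0.0, 0.0], 'R': [[-0.003, -1.0, -0.017], [-0.996, 0.004, -0.092], [0.092, 0.017, -0.996]], 't': [0.038, 0.535, 1.079]}
0.1 [0.16471259 0.6539077  0.23007173] [-0.38667331 -3.11736535  0.00316636] 0.9988525968122319 [-0.41879003 -0.17344334 -0.30787994]
```

View pics/top0.png

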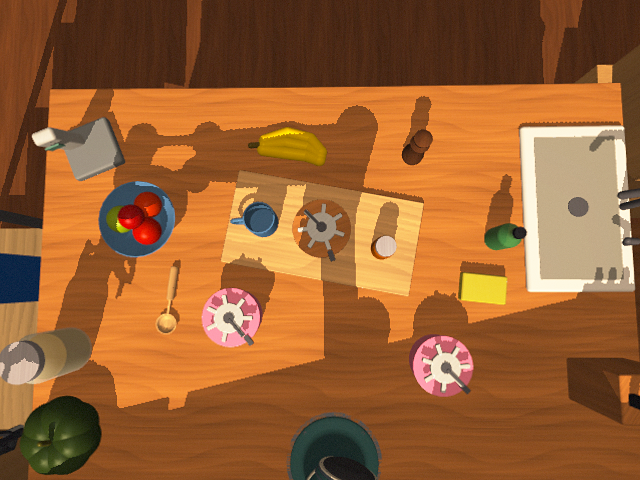

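View pics/scene0.png

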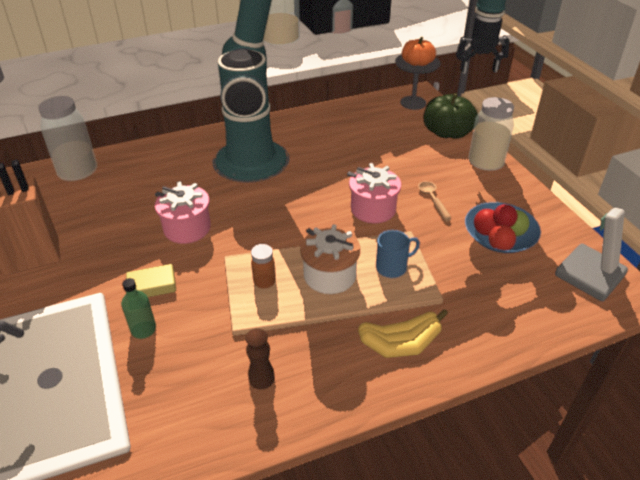

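The top picture shows the canister at about (321,228) between mug (260,220) and jar (384,245). One dark bar runs towards (312,219) and another towards (332,255). Next I'll crop close and measure.

```bash
cat > h.py <<'E'
import cv2,numpy as np
from workcell import read_state, vision
def cam(n):
    c=vision.calibration(n); f=240/np.tan(np.radians(c["vfov"]/2))
    return np.array([[f,0,c["cx"]],[0,f,c["cy"]],[0,0,1]]),np.array(c["dist"],float),np.array(c["R"]),np.array(c["t"])
def ray(n,uv,z):
    K,d,R,t=cam(n); p=cv2.undistortPoints(np.array(uv,float).reshape(-1,1,2),K,d)[:,0]
    D=np.c_[p,np.ones(len(p))]@R; C=-R.T@t
    return C+D*((z-C[2])/D[:,2])[:,None]
def proj(n,X):
    K,d,R,t=cam(n); return cv2.projectPoints(np.array(X,float).reshape(-1,1,3),cv2.Rodrigues(R)[0],t,K,d)[0][:,0]
E
python3 - <<'E'
from h import *
a=cv2.imread("pics/top0.png")[190:270,285:365]; b=cv2.imread("pics/scene0.png")[215:295,290:370]
cv2.imwrite("pics/crop0.png",np.hstack([cv2.resize(x,(400,400),interpolation=cv2.INTER_CUBIC) for x in(a,b)]))
print(ray("top",[(321,228)],.128),proj("scene",ray("top",[(321,228)],.128)))
for u,z in(((262,220),.1),((385,246),.11)): print(ray("top",[u],z))
E
```

```text
[[0.5549707  0.02606126 0.128     ]] [[328.78534375 239.52646884]]
[[0.57790822 0.164503   0.1       ]]
[[ 0.51479952 -0.12062116  0.11      ]]
```

View pics/crop0.png

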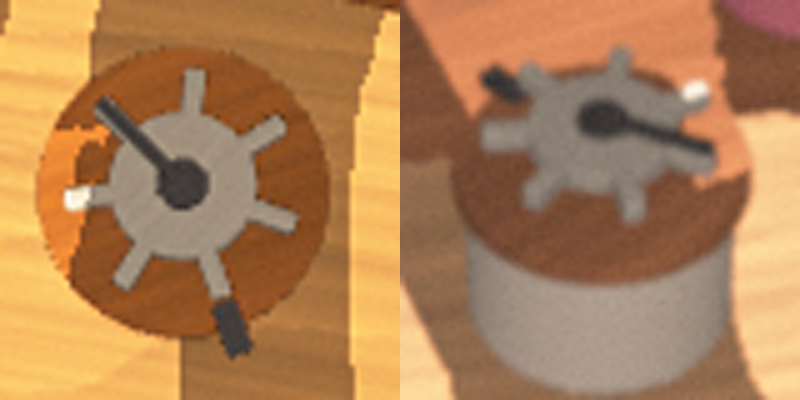

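```bash
python3 - <<'E'
from h import *
px=lambda u,v:(285+u/5-.4,190+v/5-.4)
c=ray("top",[px(182,184)],.138)[0]; tip=ray("top",[px(103,101)],.140)[0]; pt=ray("top",[px(231,328)],.114)[0]
print("cap",c)
# hub disc+lobes: grey mask, ring tips
tips=ray("top",[px(*p) for p in((195,72),(282,121),(293,222),(122,287),(70,198))],.134)
phi=lambda p:np.degrees(np.arctan2(-(p-c)[...,0],-(p-c)[...,1]))
print("phi tip",phi(tip),"pointer",phi(pt),np.linalg.norm((pt-c)[:2]),"lobes",phi(tips),np.linalg.norm((tips-c)[:,:2],axis=1))
# scene check of the cap
print("scene cap ray",ray("scene",[(290+602/5-80-.4,215+118/5-.4)],.138))
s=read_state();R=cv2.Rodrigues(s["tcp_rot"])[0]
f=np.radians(45);tgt=np.r_[c[:2]+.085*np.array([-np.sin(f),-np.cos(f)]),.2]
print(tgt,"tool shift",R.T@(tgt-s["tool_pos"]),"heading",np.degrees(np.arctan2(R[1,0],R[0,0])),s["time"])
E
```

```text
cap [0.55738182 0.02596134 0.138     ]
phi tip -133.31594064136243 pointer 70.90462819236451 0.06720624282819072 lobes [-83.32576532 -32.60526813  18.80126363 120.56785749 173.66765785] [0.05199187 0.05377918 0.05271636 0.05346667 0.05095844]
scene cap ray [[0.56207292 0.02596738 0.138     ]]
[ 0.49727774 -0.03414274  0.2       ] tool shift [-0.49059256 -0.58588493  0.03122632] heading 165.8584602251113 0.1
```

Request:
{"method": "jog_arm", "body": {"turn": [[0,0,0],[0,0,0],[0,0,0],[0,0,0],[0,0,0],[0,0,0],[0,0,0],[0,0,0],[0,0,0],[0,0,0],[0,0,0],[0,0,0],[0,0,0],[0,0,0],[0,0,0],[0,0,0],[0,0,0],[0,0,0],[0,0,0],[0,0,0]], "delta_pos": [[-0.02,-0.024,0],[-0.02,-0.024,0],[-0.02,-0.024,0],[-0.02,-0.024,0],[-0.02,-0.024,0],[-0.02,-0.024,0],[-0.02,-0.024,0],[-0.02,-0.024,0],[-0.02,-0.024,0],[-0.02,-0.024,0],[-0.02,-0.024,0],[-0.02,-0.024,0],[-0.02,-0.024,0],[-0.02,-0.024,0],[-0.02,-0.024,0],[-0.02,-0.024,0],[-0.02,-0.024,0],[-0.02,-0.024,0],[-0.02,-0.024,0],[-0.02,-0.024,0]], "gripper": [0,0,0,0,0,0,0,0,0,0,0,0,0,0,0,0,0,0,0,0], "grip_force": 20}}

```text
time: 1.77
tool_pos: [0.4355, 0.0898, 0.231]
tcp_rot: [-0.387, -3.117, 0.0]
wrist_force: [0.6, -0.1, 0.7]
width: -0.002
grip_force: 0.0
```

Request:
{"method": "jog_arm", "body": {"turn": [[0,0,0.09],[0,0,0.09],[0,0,0.09],[0,0,0.09],[0,0,0.09],[0,0,0.09],[0,0,0],[0,0,0]], "delta_pos": [[0,0,0],[0,0,0],[0,0,0],[0,0,0],[0,0,0],[0,0,0],[0,0,0],[0,0,0]], "gripper": [0,0,0,0,0,0,0,0]}}

```text
time: 2.43
tool_pos: [0.4352, 0.0913, 0.2309]
tcp_rot: [-1.2, -2.903, 0.0]
wrist_force: [-0.4, -0.7, -0.5]
width: 0.003
grip_force: 0.0
```

```bash
cat >> h.py <<'E'
C=np.array([.558,.026])
def where(phi,r,z):
    s=read_state();R=cv2.Rodrigues(s["tcp_rot"])[0];f=np.radians(phi)
    t=np.r_[C+r*np.array([-np.sin(f),-np.cos(f)]),z]; d=s["tool_pos"]-np.r_[C,0]
    print("t",round(s["time"],2),"tcp",s["tool_pos"].round(4),"phi/r now",np.degrees(np.arctan2(-d[0],-d[1])).round(1),np.hypot(*d[:2]).round(4),"F",s["wrist_force"].round(2),"w",round(s["width"],3),"q6",s["q"][5].round(2))
    print("shift",(R.T@(t-s["tool_pos"])).round(4),"turn z",np.radians(np.degrees(np.arctan2(R[1,0],R[0,0]))-(180-phi)).round(3),"tilt",R[:,2].round(3))
E
python3 - <<'E'
from h import *
where(45,.085,.2)
a=vision.read_camera("scene")
cv2.imwrite("pics/s1.png",cv2.resize(a[150:310,240:440,::-1],(800,640)[:2],interpolation=cv2.INTER_CUBIC)[:600])
E
```

```text
t 2.43 tcp [0.4352 0.0913 0.2309] phi/r now 118.0 0.1391 F [-0.37 -0.71 -0.47] w 0.003 q6 -0.64
shift [-0.133  -0.0445  0.0309] turn z 0.001 tilt [-0.001 -0.    -1.   ]
```

View pics/s1.png

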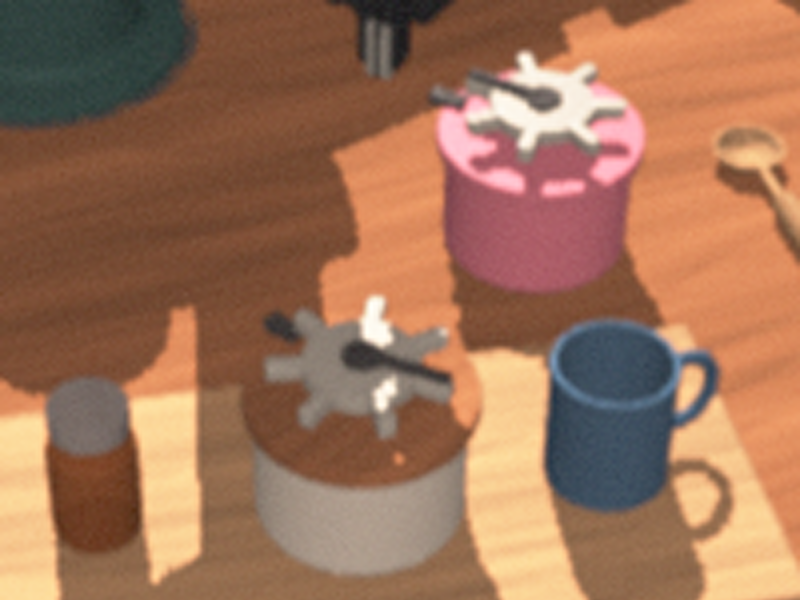

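The shut fingers show at about (380,45) in the crop, clear of everything, and the wheel hasn't moved.

Request:
{"method": "jog_arm", "body": {"turn": [[0,0,0],[0,0,0],[0,0,0],[0,0,0],[0,0,0],[0,0,0],[0,0,0],[0,0,0],[0,0,0],[0,0,0],[0,0,0],[0,0,0],[0,0,0]], "delta_pos": [[-0.022,-0.0074,0.005],[-0.022,-0.0074,0.005],[-0.022,-0.0074,0.005],[-0.022,-0.0074,0.005],[-0.022,-0.0074,0.005],[-0.022,-0.0074,0.005],[0,0,0],[0,0,0.02],[0,0,0.02],[0,0,0.02],[0,0,0.02],[0,0,0],[0,0,0]], "gripper": [0,0,0,0,0,0,0,0,0,0,0,0,0]}}

```text
time: 3.57
tool_pos: [0.4959, -0.0329, 0.1202]
tcp_rot: [-1.201, -2.899, 0.001]
wrist_force: [-0.0, -0.2, 0.4]
width: -0.003
grip_force: 0.0
```

Request:
{"method": "jog_arm", "body": {"turn": [[0,0,0],[0,0,0],[0,0,0],[0,0,0],[0,0,0],[0,0,0],[0,0,0]], "delta_pos": [[0,0.004,0],[0,0.004,0],[0,0.004,0],[0,0.004,0],[0,0.004,0],[0,0.004,0],[0,0,0]], "gripper": [0,0,0,0,0,0,0]}}

```text
time: 4.15
tool_pos: [0.5151, -0.0159, 0.1216]
tcp_rot: [1.203, 2.901, 0.001]
wrist_force: [1.0, -0.0, -0.4]
width: -0.002
grip_force: 0.0
```

```bash
python3 - <<'E'
from h import *
where(45,.06,.121)
a=vision.read_camera("scene")
cv2.imwrite("pics/s2.png",cv2.resize(a[200:300,270:390,::-1],(720,600),interpolation=cv2.INTER_CUBIC))
E
```

```text
t 4.15 tcp [ 0.5151 -0.0159  0.1216] phi/r now 45.6 0.06 F [ 0.95 -0.03 -0.44] w -0.002 q6 -0.86
shift [-0.0007 -0.      0.0006] turn z -0.001 tilt [ 0.001  0.    -1.   ]
```

View pics/s2.png

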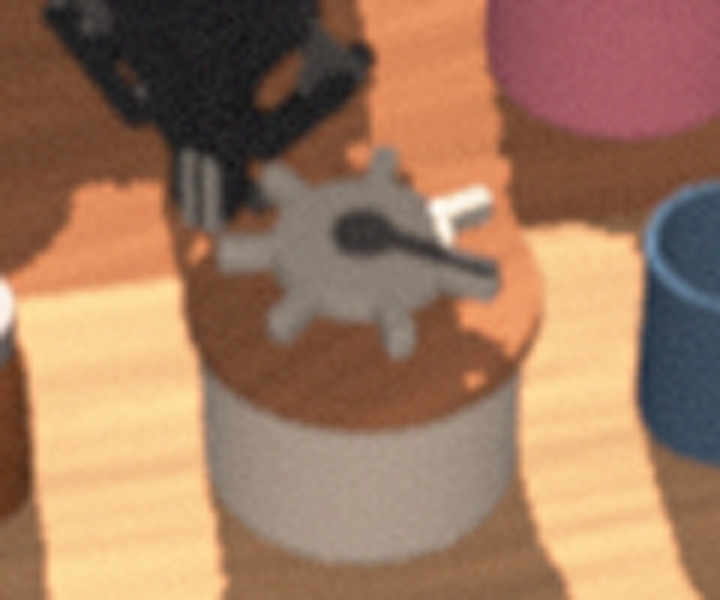

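Request:
{"method": "jog_arm", "body": {"turn": [[0,0,0],[0,0,0],[0,0,0]], "delta_pos": [[0,0.003,0],[0,0.003,0],[0,0,0]], "gripper": [0,0,0]}}

```text
time: 4.45
tool_pos: [0.5189, -0.012, 0.1213]
tcp_rot: [1.204, 2.901, 0.0]
wrist_force: [0.2, -0.8, 0.2]
width: 0.002
grip_force: 0.0
```

Request:
{"method": "jog_arm", "body": {"turn": [[0,0,0.05],[0,0,0.05],[0,0,0.05],[0,0,0.05],[0,0,0.05],[0,0,0.05],[0,0,0.05],[0,0,0.05],[0,0,0.05],[0,0,0.05]], "delta_pos": [[0.0027,0.0001,0],[0.0027,0.0001,0],[0.0027,0.0001,0],[0.0027,0.0001,0],[0.0027,0.0001,0],[0.0027,0.0001,0],[0.0027,0.0001,0],[0.0027,0.0001,0],[0.0027,0.0001,0],[0.0027,0.0001,0]], "gripper": [0,0,0,0,0,0,0,0,0,0]}}

```text
time: 5.28
tool_pos: [0.5043, 0.0102, 0.1209]
tcp_rot: [-1.887, -2.511, 0.003]
wrist_force: [-1.4, -1.7, -0.1]
width: -0.001
grip_force: 1.1
```

Request:
{"method": "jog_arm", "body": {"turn": [[0,0,0.05],[0,0,0.05],[0,0,0.05],[0,0,0.05],[0,0,0.05],[0,0,0.05],[0,0,0.05],[0,0,0.05],[0,0,0.05],[0,0,0]], "delta_pos": [[0.0027,0.0001,0],[0.0027,0.0001,0],[0.0027,0.0001,0],[0.0027,0.0001,0],[0.0027,0.0001,0],[0.0027,0.0001,0],[0.0027,0.0001,0],[0.0027,0.0001,0],[0.0027,0.0001,0],[0,0,0]], "gripper": [0,0,0,0,0,0,0,0,0,0]}}

```text
time: 6.12
tool_pos: [0.5032, 0.0349, 0.1208]
tcp_rot: [-2.398, -2.028, 0.003]
wrist_force: [-1.7, -1.1, -1.2]
width: -0.003
grip_force: 0.7
```

```bash
python3 - <<'E'
from h import *
where(45,.054,.121)
a=vision.read_camera("scene")
cv2.imwrite("pics/s3.png",cv2.resize(a[200:300,270:390,::-1],(720,600),interpolation=cv2.INTER_CUBIC))
E
```

```text
t 6.12 tcp [0.5032 0.0349 0.1208] phi/r now 99.2 0.0555 F [-1.66 -1.06 -1.18] w -0.003 q6 0.19
shift [-0.0436  0.0242 -0.0002] turn z -0.952 tilt [-0.002 -0.001 -1.   ]
```

View pics/s3.png

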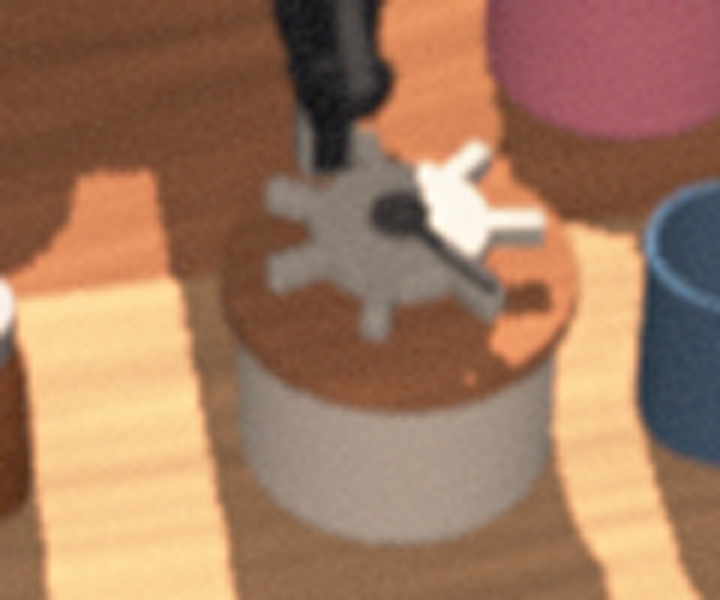

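The canister itself has shifted about 15 mm: the cap went from (358,232) to (398,213) in the crop. I'll lift clear and measure.

Request:
{"method": "jog_arm", "body": {"turn": [[0,0,0],[0,0,0],[0,0,0],[0,0,0],[0,0,0],[0,0,0],[0,0,0],[0,0,0],[0,0,0],[0,0,0],[0,0,0],[0,0,0]], "delta_pos": [[0,-0.004,-0.01],[0,0,-0.02],[0,0,-0.02],[0,-0.02,-0.02],[-0.03,-0.02,0],[-0.03,-0.02,0],[-0.03,0,0],[-0.03,0,0],[-0.03,0,0],[-0.03,0,0],[-0.03,0,0],[0,0,0]], "gripper": [0,0,0,0,0,0,0,0,0,0,0,0]}}

```text
time: 7.17
tool_pos: [0.4061, -0.1658, 0.1928]
tcp_rot: [2.398, 2.024, -0.001]
wrist_force: [-0.0, 0.2, -0.8]
width: -0.003
grip_force: 0.0
```

```bash
python3 - <<'E'
from h import *
where(45,.054,.121)
a=vision.read_camera("scene");b=vision.read_camera("top")
cv2.imwrite("pics/t4full.png",b[:,:,::-1]);cv2.imwrite("pics/s4full.png",a[:,:,::-1])
cv2.imwrite("pics/c4.png",np.hstack([cv2.resize(x[:,:,::-1],(400,400),interpolation=cv2.INTER_CUBIC) for x in(b[190:270,285:365],a[205:285,290:370])]))
E
```

```text
t 7.17 tcp [ 0.4061 -0.1658  0.1928] phi/r now 38.4 0.2447 F [-0.05  0.19 -0.82] w -0.003 q6 -0.27
shift [0.1707 0.0861 0.0715] turn z -0.954 tilt [ 0.002 -0.003 -1.   ]
```

View pics/c4.png

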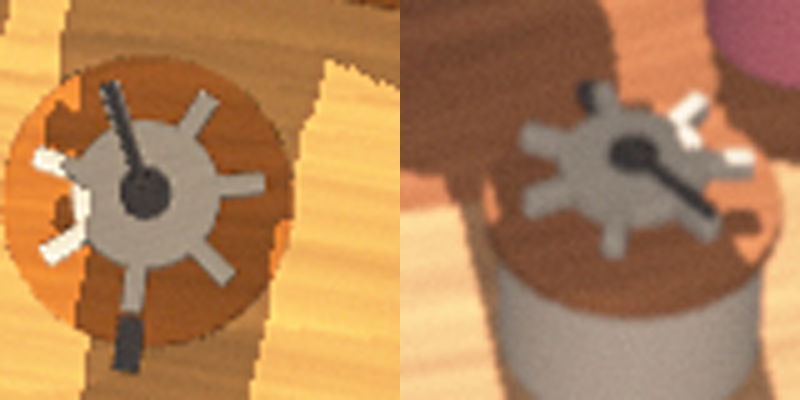

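Crop c4 shows the canister yawed about 25° and shifted about 17 mm, with no click: the rib is at (108,85), the pointer at (128,345) and the cap at (145,192). A slow push at a small radius slides the canister. Instead I'll flick quickly at the lobe tips along a straight chord, on the far side, so any slip moves it back. First I need a numeric pose finder.

```bash
cat >> h.py <<'E'
from scipy import ndimage as nd
def pose(b,guess):
    """b: RGB top image -> centre, pointer phi, rib phi"""
    u,v=proj("top",[[*guess,.138]])[0].astype(int); x0,y0=u-36,v-36
    p=b[y0:y0+72,x0:x0+72].astype(int); mx,mn=p.max(2),p.min(2)
    m=(mx<85)&(mx-mn<22); L,n=nd.label(m,np.ones((3,3)))
    comps=sorted([np.argwhere(L==i)[:,::-1]+[x0,y0] for i in range(1,n+1)],key=len)[::-1]
    comps=[q for q in comps if len(q)>=15]
    # cap = pixel of max distance transform
    D=cv2.distanceTransform(np.pad(m,1).astype(np.uint8),cv2.DIST_L2,5)[1:-1,1:-1]
    w=np.where(D>=D.max()-.9,D,0); iy,ix=np.indices(w.shape); cp=np.array([(ix*w).sum(),(iy*w).sum()])/w.sum()+[x0,y0]
    c=ray("top",[cp],.138)[0]; ph=lambda P:np.degrees(np.arctan2(-(P-c)[:,0],-(P-c)[:,1]))
    cap=min(comps,key=lambda q:np.abs(q-cp).sum(1).min())
    R=ray("top",cap,.140); rr=np.hypot(*(R-c)[:,:2].T); k=rr>.025
    rib=ph(R[k].mean(0)[None])[0]
    oth=[]
    for q in comps:
        if q is cap: continue
        P=ray("top",q,.114).mean(0); r=np.hypot(*(P-c)[:2])
        if .055<r<.085: oth.append((len(q),ph(P[None])[0].round(1),r.round(4)))
    print("centre",c[:2].round(4),"rib",rib.round(1),"maxr",rr.max().round(3),"pointer(n,phi,r)",oth,"wheel deg",[round(-((o[1]-rib)%360),1) for o in oth])
    return c
E
python3 - <<'E'
from h import *
pose(cv2.imread("pics/top0.png")[:,:,::-1],(.557,.026))
c=pose(cv2.imread("pics/t4full.png")[:,:,::-1],(.554,.042))
s=read_state();R=cv2.Rodrigues(s["tcp_rot"])[0]
t=np.array([c[0]+.056,c[1]+.075,.193]);print("shift",R.T@(t-s["tool_pos"]),s["tool_pos"])
E
```

```text
centre [0.5576 0.0262] rib -133.8 maxr 0.051 pointer(n,phi,r) [(45, np.float64(70.6), np.float64(0.0674))] wheel deg [np.float64(-204.4)]
centre [0.5536 0.0425] rib -109.4 maxr 0.052 pointer(n,phi,r) [(41, np.float64(97.4), np.float64(0.0671))] wheel deg [np.float64(-206.8)]
shift [ 0.31006295  0.15345302 -0.00044003] [ 0.40634203 -0.16243935  0.19224422]
```

Request:
{"method": "jog_arm", "body": {"turn": [[0,0,0],[0,0,0],[0,0,0],[0,0,0],[0,0,0],[0,0,0],[0,0,0],[0,0,0],[0,0,0],[0,0,0],[0,0,-0.085],[0,0,-0.085],[0,0,0],[0,0,0]], "delta_pos": [[0.031,0.0155,0],[0.031,0.0155,0],[0.031,0.0155,0],[0.031,0.0155,0],[0.031,0.0155,0],[0.031,0.0155,0],[0.031,0.0155,0],[0.031,0.0155,0],[0.031,0.0155,0],[0.031,0.0155,0],[0,0,0],[0,0,0],[0,0,0],[0,0,0]], "gripper": [0,0,0,0,0,0,0,0,0,0,0,0,0,0]}}

```text
time: 8.43
tool_pos: [0.6099, 0.1202, 0.1914]
tcp_rot: [-2.217, -2.225, -0.0]
wrist_force: [-0.6, 0.3, -0.9]
width: -0.004
grip_force: 0.0
```

```bash
cat >> h.py <<'E'
def go(x,y,z):
    s=read_state();R=cv2.Rodrigues(s["tcp_rot"])[0]
    print("t",round(s["time"],2),"tcp",s["tool_pos"].round(4),"heading",np.degrees(np.arctan2(R[1,0],R[0,0])).round(1),"q6",s["q"][5].round(2),"shift",(R.T@(np.array([x,y,z])-s["tool_pos"])).round(4))
E
python3 - <<'E'
from h import *
go(.611,.118,.121)
E
```

```text
t 8.43 tcp [0.6099 0.1202 0.1914] heading 90.2 q6 0.15 shift [-0.0022  0.0011  0.0704]
```

Request:
{"method": "jog_arm", "body": {"turn": [[0,0,0],[0,0,0],[0,0,0],[0,0,0],[0,0,0],[0,0,0]], "delta_pos": [[0,0.001,0.0175],[0,0,0.0175],[0,0,0.0175],[0,0,0.0175],[0,0,0],[0,0,0]], "gripper": [0,0,0,0,0,0]}}

```text
time: 8.93
tool_pos: [0.61, 0.1185, 0.1204]
tcp_rot: [-2.217, -2.223, 0.003]
wrist_force: [0.1, -0.1, 0.8]
width: 0.002
grip_force: 0.0
```

Request:
{"method": "jog_arm", "body": {"turn": [[0,0,0],[0,0,0],[0,0,0],[0,0,0],[0,0,0],[0,0,0]], "delta_pos": [[-0.014,0,0],[-0.024,0,0],[-0.024,0,0],[-0.024,0,0],[-0.01,0,0],[0,0,0]], "gripper": [0,0,0,0,0,0]}}

```text
time: 9.43
tool_pos: [0.6127, 0.02, 0.1232]
tcp_rot: [2.219, 2.221, 0.002]
wrist_force: [0.6, -0.0, -0.3]
width: 0.002
grip_force: 0.0
```

Request:
{"method": "jog_arm", "body": {"turn": [[0,0,0],[0,0,0],[0,0,0],[0,0,0],[0,0,0],[0,0,0],[0,0,0],[0,0,0],[0,0,0],[0,0,0],[0,0,0]], "delta_pos": [[0,0,-0.02],[0,0,-0.02],[0,0,-0.03],[0.03,0.0,0],[0.03,0,0],[0.035,0,0],[0.035,0,0],[0.035,0,0],[0.035,0,0],[0,0,0],[0,0,0]], "gripper": [0,0,0,0,0,0,0,0,0,0,0]}}

```text
time: 10.35
tool_pos: [0.6102, 0.2253, 0.1917]
tcp_rot: [-2.213, -2.23, -0.0]
wrist_force: [-0.0, -1.0, -0.0]
width: -0.002
grip_force: 0.0
```

```bash
python3 - <<'E'
from h import *
b=vision.read_camera("top");cv2.imwrite("pics/t5full.png",b[:,:,::-1]);a=vision.read_camera("scene");cv2.imwrite("pics/s5full.png",a[:,:,::-1])
cv2.imwrite("pics/c5.png",np.hstack([cv2.resize(x[:,:,::-1],(400,400),interpolation=cv2.INTER_CUBIC) for x in(b[190:270,285:365],a[205:285,290:370])]))
pose(b,(.555,.035));go(.611,.118,.121)
E
```

```text
centre [0.5513 0.026 ] rib -64.4 maxr 0.053 pointer(n,phi,r) [(43, np.float64(116.7), np.float64(0.0655))] wheel deg [np.float64(-181.1)]
t 10.45 tcp [0.6106 0.2227 0.1915] heading 90.3 q6 0.31 shift [-0.1047 -0.      0.0705]
```

View pics/c5.png

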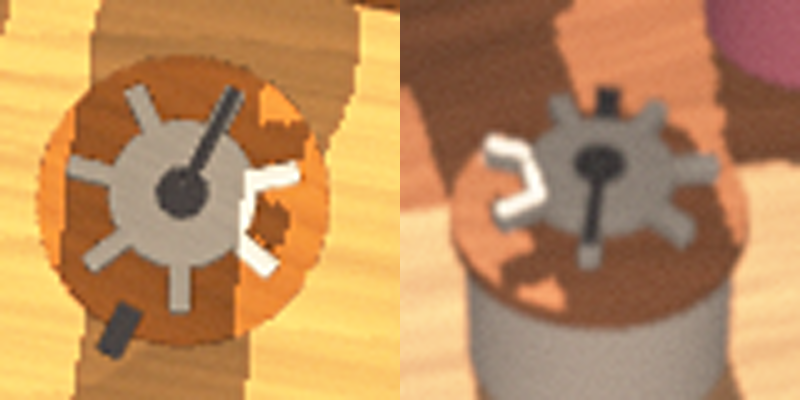

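Crop c5 shows the canister back at about its start, with the rib at (235,92) and the pointer at (120,330). The wheel has turned only about half a click. I'll check whether it is still settling.

Request:
{"method": "jog_arm", "body": {"turn": [[0,0,0],[0,0,0],[0,0,0],[0,0,0],[0,0,0],[0,0,0]], "delta_pos": [[0,0,0],[0,0,0],[0,0,0],[0,0,0],[0,0,0],[0,0,0]], "gripper": [0,0,0,0,0,0]}}

```text
time: 10.95
tool_pos: [0.611, 0.2221, 0.1913]
tcp_rot: [2.218, 2.225, 0.0]
wrist_force: [0.6, 0.1, 0.5]
width: 0.004
grip_force: 0.0
```

```bash
python3 - <<'E'
from h import *
for i in range(2):
  b=vision.read_camera("top");pose(b,(.555,.035))
go(.611,.118,.121)
E
```

```text
centre [0.5513 0.026 ] rib -64.3 maxr 0.053 pointer(n,phi,r) [(43, np.float64(116.7), np.float64(0.0655))] wheel deg [np.float64(-181.0)]
centre [0.5513 0.026 ] rib -64.3 maxr 0.053 pointer(n,phi,r) [(43, np.float64(116.7), np.float64(0.0655))] wheel deg [np.float64(-181.0)]
t 11.05 tcp [0.611  0.2224 0.1913] heading 90.2 q6 0.31 shift [-0.1044 -0.0003  0.0703]
```

Request:
{"method": "jog_arm", "body": {"turn": [[0,0,0],[0,0,0],[0,0,0],[0,0,0],[0,0,0],[0,0,0],[0,0,0],[0,0,0],[0,0,0],[0,0,0],[0,0,0],[0,0,0]], "delta_pos": [[-0.023,-0.0225,0],[-0.023,-0.0225,0],[-0.023,-0.0225,0],[-0.023,-0.0225,0],[-0.023,-0.0225,0],[-0.023,-0.0225,0],[0,0,0.0175],[0,0,0.0175],[0,0,0.0175],[0,0,0.0175],[0,0,0],[0,0,0]], "gripper": [0,0,0,0,0,0,0,0,0,0,0,0]}}

```text
time: 12.05
tool_pos: [0.4755, 0.0839, 0.1206]
tcp_rot: [-2.216, -2.225, 0.003]
wrist_force: [0.0, 0.3, 0.6]
width: 0.001
grip_force: 0.0
```

```bash
python3 - <<'E'
from h import *
go(.571,.085,.121)
E
```

```text
t 12.05 tcp [0.4755 0.0839 0.1206] heading 90.2 q6 0.12 shift [ 0.0007  0.0955 -0.0007]
```

Request:
{"method": "jog_arm", "body": {"turn": [[0,0,0],[0,0,0],[0,0,0],[0,0,0],[0,0,0]], "delta_pos": [[0.001,0.018,0],[0,0.036,0],[0,0.03,0],[0,0.012,0],[0,0,0]], "gripper": [0,0,0,0,0]}}

```text
time: 12.47
tool_pos: [0.577, 0.0857, 0.1236]
tcp_rot: [2.215, 2.223, 0.006]
wrist_force: [-0.6, -0.1, 0.2]
width: -0.001
grip_force: 0.0
```

Request:
{"method": "jog_arm", "body": {"turn": [[0,0,0],[0,0,0],[0,0,0],[0,0,0],[0,0,0],[0,0,0],[0,0,0],[0,0,0]], "delta_pos": [[0,0,-0.02],[0,0,-0.02],[0,0,-0.03],[0.035,0.0,0],[0.035,0,0],[0.035,0,0],[0.035,0,0],[0,0,0]], "gripper": [0,0,0,0,0,0,0,0]}}

```text
time: 13.13
tool_pos: [0.5711, 0.2311, 0.1929]
tcp_rot: [-2.211, -2.229, -0.006]
wrist_force: [0.2, -0.4, -0.8]
width: -0.001
grip_force: 0.0
```

```bash
python3 - <<'E'
from h import *
b=vision.read_camera("top");cv2.imwrite("pics/t6full.png",b[:,:,::-1])
pose(b,(.556,.03));go(.611,.118,.121)
E
```

```text
centre [0.5527 0.026 ] rib -39.7 maxr 0.052 pointer(n,phi,r) [(44, np.float64(116.1), np.float64(0.0671))] wheel deg [np.float64(-155.8)]
t 13.18 tcp [0.5711 0.2285 0.1925] heading 90.5 q6 0.33 shift [-0.1109  0.0389  0.0715]
```

Request:
{"method": "jog_arm", "body": {"turn": [[0,0,0],[0,0,0],[0,0,0],[0,0,0],[0,0,0],[0,0,0],[0,0,0],[0,0,0],[0,0,0],[0,0,0],[0,0,0],[0,0,0]], "delta_pos": [[-0.024,-0.0157,0],[-0.024,-0.0157,0],[-0.024,-0.0157,0],[-0.024,-0.0157,0],[-0.024,-0.0157,0],[-0.024,-0.0157,0],[0,0,0.018],[0,0,0.018],[0,0,0.018],[0,0,0.0175],[0,0,0],[0,0,0]], "gripper": [0,0,0,0,0,0,0,0,0,0,0,0]}}

```text
time: 14.18
tool_pos: [0.4769, 0.0802, 0.1194]
tcp_rot: [-2.217, -2.224, 0.003]
wrist_force: [-0.2, 0.5, 0.4]
width: 0.001
grip_force: 0.0
```

```bash
python3 - <<'E'
from h import *
go(.576,.085,.121)
E
```

```text
t 14.18 tcp [0.4769 0.0802 0.1194] heading 90.2 q6 0.11 shift [ 0.0044  0.0991 -0.0018]
```

Request:
{"method": "jog_arm", "body": {"turn": [[0,0,0],[0,0,0],[0,0,0],[0,0,0],[0,0,0],[0,0,0],[0,0,0]], "delta_pos": [[0.004,0,-0.0015],[0,0,0],[0,0.02,0],[0,0.04,0],[0,0.03,0],[0,0.01,0],[0,0,0]], "gripper": [0,0,0,0,0,0,0]}}

```text
time: 14.77
tool_pos: [0.5816, 0.0857, 0.1229]
tcp_rot: [2.215, 2.224, 0.004]
wrist_force: [0.4, 0.0, -0.5]
width: 0.002
grip_force: 0.0
```

Request:
{"method": "jog_arm", "body": {"turn": [[0,0,0],[0,0,0],[0,0,0],[0,0,0],[0,0,0],[0,0,0],[0,0,0],[0,0,0]], "delta_pos": [[0,0,-0.02],[0,0,-0.02],[0,0,-0.03],[0.035,0.0,0],[0.035,0,0],[0.035,0,0],[0.035,0,0],[0,0,0]], "gripper": [0,0,0,0,0,0,0,0]}}

```text
time: 15.43
tool_pos: [0.5759, 0.2309, 0.1921]
tcp_rot: [-2.211, -2.229, -0.004]
wrist_force: [-0.3, -0.7, -0.6]
width: -0.004
grip_force: 0.0
```

```bash
python3 - <<'E'
from h import *
b=vision.read_camera("top");cv2.imwrite("pics/t7full.png",b[:,:,::-1])
pose(b,(.556,.03));go(.611,.118,.121)
E
```

```text
centre [0.5583 0.0305] rib 22.5 maxr 0.041 pointer(n,phi,r) [(42, np.float64(124.8), np.float64(0.0672))] wheel deg [np.float64(-102.3)]
t 15.48 tcp [0.576  0.2283 0.1918] heading 90.5 q6 0.33 shift [-0.1106  0.0341  0.0707]
```

Request:
{"method": "jog_arm", "body": {"turn": [[0,0,0],[0,0,0],[0,0,0],[0,0,0],[0,0,0],[0,0,0],[0,0,0],[0,0,0],[0,0,0],[0,0,0],[0,0,0],[0,0,0],[0,0,0],[0,0,0]], "delta_pos": [[-0.034,-0.0094,0],[-0.034,-0.0094,0],[-0.034,-0.0094,0],[-0.034,-0.0094,0],[-0.034,-0.0094,0],[-0.034,-0.0094,0],[-0.034,-0.0094,0],[-0.034,-0.0094,0],[0,0,0.018],[0,0,0.018],[0,0,0.018],[0,0,0.015],[0,0,0],[0,0,0]], "gripper": [0,0,0,0,0,0,0,0,0,0,0,0,0,0]}}

```text
time: 16.65
tool_pos: [0.5016, -0.0472, 0.1217]
tcp_rot: [-2.216, -2.224, 0.003]
wrist_force: [-0.1, 0.7, 0.9]
width: 0.0
grip_force: 0.0
```

```bash
python3 - <<'E'
from h import *
go(.501,.0525,.1215)
E
```

```text
t 16.65 tcp [ 0.5016 -0.0472  0.1217] heading 90.2 q6 -0.15 shift [ 0.0997 -0.0003  0.0002]
```

Request:
{"method": "jog_arm", "body": {"turn": [[0,0,0],[0,0,0],[0,0,0],[0,0,0],[0,0,0]], "delta_pos": [[0.02,0,0],[0.04,0,0],[0.03,0,0],[0.01,0,0],[0,0,0]], "gripper": [0,0,0,0,0]}}

```text
time: 17.07
tool_pos: [0.5038, 0.0549, 0.1239]
tcp_rot: [2.212, 2.229, 0.003]
wrist_force: [0.2, -0.2, -0.6]
width: 0.004
grip_force: 0.0
```

Request:
{"method": "jog_arm", "body": {"turn": [[0,0,0],[0,0,0],[0,0,0],[0,0,0],[0,0,0],[0,0,0],[0,0,0],[0,0,0],[0,0,0]], "delta_pos": [[0,0,-0.02],[0,0,-0.02],[0,0,-0.03],[0.035,0.0,0],[0.035,0,0],[0.035,0,0],[0.035,0,0],[0.035,0,0],[0,0,0]], "gripper": [0,0,0,0,0,0,0,0,0]}}

```text
time: 17.82
tool_pos: [0.5032, 0.2321, 0.1935]
tcp_rot: [-2.213, -2.229, -0.006]
wrist_force: [0.4, 0.1, -0.5]
width: -0.005
grip_force: 0.0
```

```bash
python3 - <<'E'
from h import *
b=vision.read_camera("top");cv2.imwrite("pics/t8full.png",b[:,:,::-1])
pose(b,(.556,.03));go(.611,.118,.121)
E
```

```text
centre [0.5542 0.0375] rib 82.3 maxr 0.051 pointer(n,phi,r) [] wheel deg []
t 17.87 tcp [0.5031 0.2296 0.1932] heading 90.4 q6 0.38 shift [-0.1125  0.107   0.0723]
```

```bash
python3 - <<'E'
from h import *
b=cv2.imread("pics/t8full.png")[:,:,::-1]
c=np.array([.5542,.0375])
for phi in range(100,180,4):
    f=np.radians(phi);u=proj("top",[[*(c+r*np.array([-np.sin(f),-np.cos(f)])),.114] for r in(.064,.068,.074)]).round().astype(int)
    print(phi,[b[v,x].tolist() for x,v in u])
E
```

```text
100 [[153, 85, 40], [234, 157, 83], [166, 112, 62]]
104 [[146, 78, 31], [255, 203, 105], [252, 204, 111]]
108 [[249, 145, 54], [246, 172, 85], [253, 206, 108]]
112 [[243, 147, 60], [246, 173, 86], [251, 197, 105]]
116 [[243, 144, 55], [252, 205, 108], [252, 203, 109]]
120 [[243, 146, 57], [251, 200, 106], [252, 205, 112]]
124 [[245, 147, 59], [250, 193, 104], [253, 209, 114]]
128 [[246, 143, 61], [185, 120, 68], [233, 163, 91]]
132 [[117, 107, 99], [119, 108, 103], [115, 107, 99]]
136 [[113, 106, 96], [119, 105, 100], [113, 103, 101]]
140 [[155, 94, 55], [255, 214, 109], [255, 209, 113]]
144 [[247, 150, 58], [254, 206, 108], [253, 214, 116]]
148 [[246, 149, 57], [253, 208, 110], [253, 209, 110]]
152 [[244, 146, 53], [254, 217, 116], [253, 210, 113]]
156 [[244, 147, 57], [253, 205, 110], [253, 212, 112]]
160 [[245, 147, 59], [249, 192, 103], [251, 198, 104]]
164 [[246, 150, 58], [251, 193, 100], [251, 198, 103]]
168 [[242, 142, 53], [255, 225, 117], [253, 207, 112]]
172 [[238, 139, 56], [253, 205, 110], [254, 221, 120]]
176 [[237, 136, 51], [231, 160, 82], [252, 203, 106]]
```

Request:
{"method": "jog_arm", "body": {"turn": [[0,0,0],[0,0,0],[0,0,0],[0,0,0],[0,0,0],[0,0,0],[0,0,0],[0,0,0],[0,0,0],[0,0,0],[0,0,0],[0,0,0],[0,0,0],[0,0,0]], "delta_pos": [[-0.0315,0.0157,0],[-0.0315,0.0157,0],[-0.0315,0.0157,0],[-0.0315,0.0157,0],[-0.0315,0.0157,0],[-0.0315,0.0157,0],[-0.0315,0.0157,0],[-0.0315,0.0157,0],[0,0,0.018],[0,0,0.018],[0,0,0.018],[0,0,0.017],[0,0,0],[0,0,0]], "gripper": [0,0,0,0,0,0,0,0,0,0,0,0,0,0]}}

```text
time: 19.03
tool_pos: [0.6277, -0.0252, 0.1205]
tcp_rot: [-2.217, -2.223, 0.004]
wrist_force: [-0.1, -0.0, 0.3]
width: -0.001
grip_force: 0.0
```

```bash
python3 - <<'E'
from h import *
go(.532,-.0215,.1215)
E
```

```text
t 19.03 tcp [ 0.6277 -0.0252  0.1205] heading 90.1 q6 -0.08 shift [ 0.0039 -0.0957 -0.0007]
```

Request:
{"method": "jog_arm", "body": {"turn": [[0,0,0],[0,0,0],[0,0,0],[0,0,0],[0,0,0],[0,0,0],[0,0,0]], "delta_pos": [[0.004,0,0],[0,0,0],[0,-0.02,0],[0,-0.04,0],[0,-0.025,0],[0,-0.006,0],[0,0,0]], "gripper": [0,0,0,0,0,0,0]}}

```text
time: 19.62
tool_pos: [0.5374, -0.0196, 0.1226]
tcp_rot: [2.216, 2.225, 0.002]
wrist_force: [1.8, -1.3, -0.5]
width: 0.001
grip_force: 0.0
```

Request:
{"method": "jog_arm", "body": {"turn": [[0,0,0],[0,0,0],[0,0,0],[0,0,0],[0,0,0],[0,0,0],[0,0,0],[0,0,0],[0,0,0]], "delta_pos": [[0,0,-0.02],[0,0,-0.02],[0,0,-0.03],[-0.035,-0.02,0],[-0.035,-0.02,0],[-0.035,-0.02,0],[-0.035,-0.02,0],[-0.035,-0.02,0],[0,0,0]], "gripper": [0,0,0,0,0,0,0,0,0]}}

```text
time: 20.37
tool_pos: [0.4378, -0.2011, 0.1928]
tcp_rot: [2.22, 2.217, -0.004]
wrist_force: [-0.3, 1.2, 0.2]
width: -0.003
grip_force: 0.0
```

```bash
python3 - <<'E'
from h import *
b=vision.read_camera("top");a=vision.read_camera("scene")
cv2.imwrite("pics/c9.png",np.hstack([cv2.resize(x[:,:,::-1],(400,400),interpolation=cv2.INTER_CUBIC) for x in(b[190:270,280:360],a[205:285,290:370])]))
go(.611,.118,.121)
pose(b,(.553,.03))
E
```

```text
t 20.47 tcp [ 0.4399 -0.1971  0.1926] heading 90.0 q6 -0.47 shift [0.3151 0.171  0.0717]
centre [0.5473 0.038 ] rib 132.8 maxr 0.044 pointer(n,phi,r) [] wheel deg []
```

View pics/c9.png

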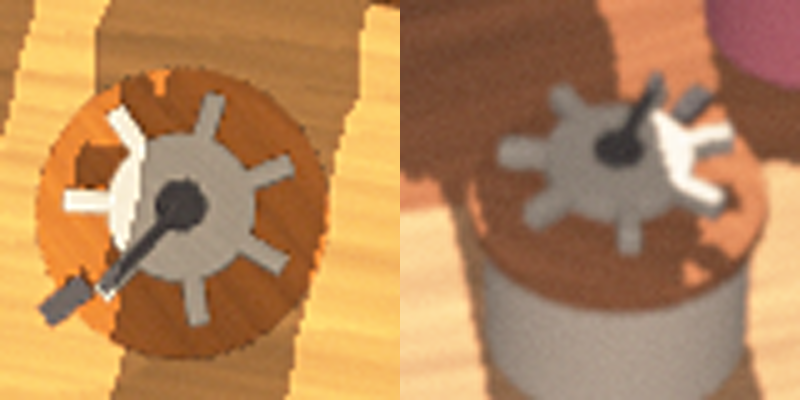

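Crop c9 shows the rib tip at (110,280), nearly in line with the pointer at (65,300) and cap (182,205). I need the exact offset.

```bash
cat >> h.py <<'E'
def ptr(b,c,lo=100,hi=200):
    ps=np.arange(lo,hi,.5);out=[]
    for r in(.064,.068,.072):
        f=np.radians(ps);u=proj("top",np.c_[c[0]-r*np.sin(f),c[1]-r*np.cos(f),np.full(len(f),.114)]).astype(np.float32)
        px=cv2.remap(b,u[:,:1],u[:,1:],cv2.INTER_LINEAR)[:,0].astype(int)
        k=np.ptp(px,axis=1)<30; out.append(ps[k].mean().round(1) if k.any() else None)
    return out
E
python3 - <<'E'
from h import *
b=vision.read_camera("top")
c=pose(b,(.553,.03))
print("ptr",ptr(b,c))
o=cv2.imread("pics/t8full.png")[:,:,::-1].copy();print("check t8",ptr(o,(.5542,.0375)))
# rib direction seen as the dark mask beyond cap, tip part only
u=proj("top",[[c[0]+r*-np.sin(f),c[1]+r*-np.cos(f),.140] for f in np.radians(np.arange(120,150,2)) for r in(.03,.038,.046)]).astype(np.float32)
print(cv2.remap(b,u[:,:1],u[:,1:],cv2.INTER_LINEAR)[:,0].max(1).reshape(-1,3).T)
E
```

```text
centre [0.5471 0.0384] rib 132.6 maxr 0.044 pointer(n,phi,r) [] wheel deg []
ptr [np.float64(142.8), np.float64(143.0), np.float64(142.2)]
check t8 [np.float64(134.2), np.float64(134.0), np.float64(134.0)]
[[171 170 171 130  97  76  69  70  78 103 133 169 203 226 247]
 [138 128 116 128 119  89  69  79 100 106 115 131 142 147 168]
 [144 142 137 144 145 126 113 111 123 159 206 233 239 238 237]]
```

Request:
{"method": "jog_arm", "body": {"turn": [[0,0,0],[0,0,0],[0,0,0],[0,0,0]], "delta_pos": [[0,0,0],[0,0,0],[0,0,0],[0,0,0]], "gripper": [0,0,0,0]}}

```text
time: 20.85
tool_pos: [0.4394, -0.1941, 0.1912]
tcp_rot: [-2.214, -2.228, -0.0]
wrist_force: [-1.0, 0.8, 1.2]
width: -0.0
grip_force: 0.0
```

```bash
python3 - <<'E'
from h import *
b=vision.read_camera("top"); cv2.imwrite("pics/t10full.png",b[:,:,::-1]); c=pose(b,(.553,.03)); print(ptr(b,c))
px=lambda u,v:(290+(u-400)/5-.4,205+v/5-.4)
cs=ray("scene",[px(618,149)],.138)[0]
for n,p,z in(("ptr",(695,100),.114),("rib",(656,80),.14),("l1",(730,133),.134),("l2",(722,203),.134),("l3",(629,250),.134),("l4",(532,215),.134),("l5",(503,150),.134),("l6",(563,95),.134)):
    P=ray("scene",[px(*p)],z)[0]-cs; print(n,np.degrees(np.arctan2(-P[0],-P[1])).round(1)%360,np.hypot(*P[:2]).round(3))
print(cs)
E
```

```text
centre [0.5473 0.038 ] rib 132.8 maxr 0.044 pointer(n,phi,r) [] wheel deg []
[np.float64(142.8), np.float64(143.0), np.float64(142.5)]
ptr 143.1 0.072
rib 133.6 0.049
l1 185.1 0.053
l2 236.4 0.055
l3 288.2 0.061
l4 336.3 0.054
l5 26.1 0.052
l6 81.3 0.048
[0.55304741 0.03743289 0.138     ]
```

The wheel sits about 10° short (−0.17 rad), which is too close to the limit. I'll turn the tool and nudge a left-side lobe +x, which also moves the canister back towards its start.

Request:
{"method": "jog_arm", "body": {"turn": [[0,0,0.121],[0,0,0.121],[0,0,0.121],[0,0,0.121],[0,0,0.121],[0,0,0.121],[0,0,0.121],[0,0,0.121],[0,0,0.121],[0,0,0.121],[0,0,0.121],[0,0,0.121],[0,0,0.119],[0,0,0],[0,0,0]], "delta_pos": [[0,0,0],[0,0,0],[0,0,0],[0,0,0],[0,0,0],[0,0,0],[0,0,0],[0,0,0],[0,0,0],[0,0,0],[0,0,0],[0,0,0],[0,0,0],[0,0,0],[0,0,0]], "gripper": [0,0,0,0,0,0,0,0,0,0,0,0,0,0,0]}}

```text
time: 22.15
tool_pos: [0.4389, -0.1947, 0.1912]
tcp_rot: [-3.142, -0.012, 0.0]
wrist_force: [0.2, 0.5, 0.2]
width: -0.0
grip_force: 0.0
```

```bash
python3 - <<'E'
from h import *
go(.492,.095,.19)
E
```

```text
t 22.15 tcp [ 0.4389 -0.1947  0.1912] heading 0.4 q6 1.09 shift [ 0.0553 -0.2893  0.0013]
```

Request:
{"method": "jog_arm", "body": {"turn": [[0,0,0],[0,0,0],[0,0,0],[0,0,0],[0,0,0],[0,0,0],[0,0,0],[0,0,0],[0,0,0],[0,0,0],[0,0,0],[0,0,0],[0,0,0],[0,0,0]], "delta_pos": [[0.007,-0.0362,0],[0.007,-0.0362,0],[0.007,-0.0362,0],[0.007,-0.0362,0],[0.007,-0.0362,0],[0.007,-0.0362,0],[0.007,-0.0362,0],[0.007,-0.0362,0],[0,0,0.0175],[0,0,0.0175],[0,0,0.0175],[0,0,0.0175],[0,0,0],[0,0,0]], "gripper": [0,0,0,0,0,0,0,0,0,0,0,0,0,0]}}

```text
time: 23.32
tool_pos: [0.4926, 0.0948, 0.1204]
tcp_rot: [3.141, 0.01, -0.004]
wrist_force: [0.7, -0.2, 0.6]
width: -0.001
grip_force: 0.0
```

```bash
python3 - <<'E'
from h import *
go(.546,.095,.121)
E
```

```text
t 23.32 tcp [0.4926 0.0948 0.1204] heading 0.4 q6 1.71 shift [ 0.0534  0.0001 -0.0008]
```

Request:
{"method": "jog_arm", "body": {"turn": [[0,0,0],[0,0,0],[0,0,0],[0,0,0]], "delta_pos": [[0.016,0,0],[0.026,0,0],[0.011,0,0],[0,0,0]], "gripper": [0,0,0,0]}}

```text
time: 23.65
tool_pos: [0.5499, 0.095, 0.1231]
tcp_rot: [-3.141, -0.006, -0.006]
wrist_force: [0.2, 0.5, 0.9]
width: -0.004
grip_force: 0.0
```

Request:
{"method": "jog_arm", "body": {"turn": [[0,0,0],[0,0,0],[0,0,0],[0,0,0],[0,0,0],[0,0,0],[0,0,0],[0,0,0],[0,0,0]], "delta_pos": [[-0.01,0,0],[0,0,-0.02],[0,0,-0.025],[0,0,-0.025],[0,-0.035,0],[0,-0.035,0],[0,-0.035,0],[0,-0.035,0],[0,0,0]], "gripper": [0,0,0,0,0,0,0,0,0]}}

```text
time: 24.4
tool_pos: [0.5341, 0.2398, 0.1919]
tcp_rot: [-3.138, -0.012, 0.0]
wrist_force: [0.0, 0.3, 0.5]
width: 0.004
grip_force: 0.0
```

```bash
python3 - <<'E'
from h import *
b=vision.read_camera("top"); cv2.imwrite("pics/t11full.png",b[:,:,::-1]); c=pose(b,(.553,.035)); print(ptr(b,c)); go(.546,.095,.121)
E
```

```text
centre [0.5477 0.0395] rib 142.8 maxr 0.029 pointer(n,phi,r) [] wheel deg []
[np.float64(144.8), np.float64(144.8), np.float64(144.0)]
t 24.45 tcp [0.5341 0.2373 0.1916] heading 0.5 q6 1.94 shift [0.0107 0.1424 0.0705]
```

```bash
python3 - <<'E'
from h import *
o=cv2.imread("pics/top0.png").astype(int);b=cv2.imread("pics/t11full.png")
a=vision.read_camera("scene")
cv2.imwrite("pics/c11.png",np.hstack([cv2.resize(x,(400,400),interpolation=cv2.INTER_CUBIC) for x in(b[190:270,280:360],a[205:285,290:370,::-1])]))
b=cv2.imread("pics/t11full.png")
hs=cv2.cvtColor(o.astype(np.uint8),cv2.COLOR_BGR2HSV),cv2.cvtColor(b,cv2.COLOR_BGR2HSV)
for n,(x,y,w,h),lo,hi in(("mug",(225,195,60,50),(95,80,30),(120,255,255)),("jarcap",(365,225,45,45),(0,0,90),(180,90,255))):
    print(n,[np.argwhere(cv2.inRange(k[y:y+h,x:x+w],lo,hi)>0).mean(0).round(1).tolist() for k in hs])
E
```

```text
mug [[24.3, 33.5], [24.1, 33.4]]
jarcap [[20.7, 20.5], [20.7, 20.5]]
```

View pics/c11.png

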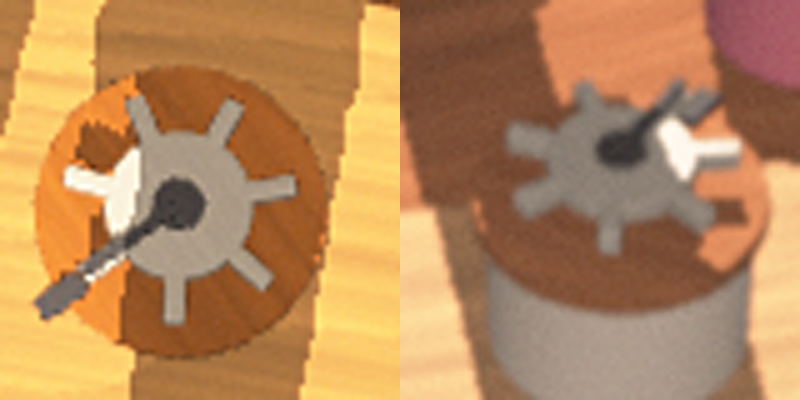

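Crop c11 shows the ribbed lobe in line with the pointer. The lobe tips give about 143.7° against the pointer's 144.6°, so the wheel is at about −1°. The canister is about 17 mm from its start, and the mug and jar haven't moved.

```bash
python3 -c "
from workcell import ticket
print(ticket.finish_job())"
```

```text
the job is handed in; nothing more can be done
None
```

I handed the job in with the ribbed lobe clicked in at the pointer (wheel about −1°, never clicked past it); the canister is standing about 17 mm from its start (limit 30 mm), and the mug and spice jar have not moved.

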